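# Fill the gap in the row on the narrow rail

### The job

One carton has been left lying flat on the bench; it belongs in the gap in the row on the narrow raised rail. Stand it on either of its small ends on the rail between the two cartons already there, squarely in line with the rail (broad faces to the rail's front and back), lowered slowly and set down gently, not dropped, so that it stays balanced when you let go. Do not shift the two standing cartons, the stack of dishes or the bottle.

Things in the scene. Friction and masses are not known exactly. Their poses are not given: they have to be found in the camera images.
- carton: the loose white carton, 120 x 60 x 40 mm (own x, y, z), 0.13 to 0.25 kg, rigid, closed, evenly filled; it starts lying flat on a broad face. Origin at the centre of the broad face that is underneath at the start; own x along its 120 mm length, own y along its 60 mm width, own z along its 40 mm thickness (up at the start). Either small end may go down. It can be held firmly with 20 N.
- carton_center (a point): middle of the loose carton, 20 mm along its own z from its origin; same axes
- rail: fixed narrow rail: a pale blue steel beam 22 mm deep (own x) and 300 mm long (own y), beam 36 mm tall, on two posts at own y = -110 and +110 mm. Origin 85 mm straight below the middle of the rail's flat level top; own z up; own x is horizontal, square to the rail and away from the robot. The height of the top over the bench differs from run to run, 85 to 110 mm.
- rail_top (a point): middle of the rail's flat top, same axes as the rail
- stock_a: loose white carton standing on the rail, 40 mm deep (own x) x 60 mm wide (own y) x 120 mm tall, 0.28 kg; origin at the centre of its underside, z up. It stands across the middle of the rail, in line with it, at either side of the gap.
- stock_b: like stock_a but 128 mm tall, at the other side of the gap. The two are 136 to 140 mm apart, centre to centre, so the gap is 76 to 80 mm wide: too tight for fingers beside a 60 mm wide carton. The gap's middle is halfway between them.
- dishes: bystander: stack of five dark red round dishes with clear lids, 93 mm across, 75 mm high, loose; origin at the centre of its underside
- bottle: bystander: amber bottle, 60 mm across, 115 mm high, loose; origin at the centre of its underside
There are look-alikes about, which are no part of the job. What is shaped like the carton but blue or purple is not meant.

How it is judged:
By the outcome, as a careful person would: the job done as asked, in the order asked, and still so for the second after the job is handed in, with the robot touching nothing.
It also fails if it takes over 61 s, if anything falls off the work surface, if the arm or the gripper's body presses on something with over 40 N, if the wrist force passes 120 N, or if a joint passes its speed limit or range.

### The arm

A 6-joint arm with a two-finger parallel gripper is mounted at the origin on the work surface. World frame = base frame: x ahead of the robot, y to its left, z up, the work surface at z = 0. Lengths are in m, angles in degrees, forces in N, time in s.
With the tool pointing down it reaches from about 0.35 to 0.875 m from the base axis. Payload 4.2 kg.
Tool frame: the origin (TCP) lies midway between the tips of the shut fingers; the grasp point (between the pads) lies 19 mm behind it; y points along the fingers, x is the direction in which the jaws open and shut, and the axes are right-handed (so a half turn about y gives the same grasp; the last joint's range is limited). The gripper opens to 87 mm and grips with 3 to 60 N. Pads are 19 mm wide; open, the fingers measure 117 mm over their backs; the gripper's body (75 mm by 190 mm) begins 51 mm behind the grasp point.
Start: joints at [-51.131, 22.042, 0.453, 0, -68.411, -14.817], TCP at [0.255, -0.571, 0.223] pointing down, gripper open.
Joint ranges: [-179.83, 179.83], [-69.29, 118.12], [-61.27, 80.66], [-181.25, 117.63], [-171.15, -9.14], [-177.46, 177.46]. Speed limits (degrees/s): [159.86, 159.86, 180, 180, 180, 180].

### API

Orientations are given as a 3x3 rotation matrix whose columns are the frame's x, y, z axes.
In Python, from station import * gives the robot as it stands.
- The arm moves only by the tool jog_arm, never from a script. Its argument "series" is a list of rows, each a list of 3 entries, a list of its own where there are three numbers: the shift along the tool's x, y, z in m, then the turn, a rotation vector about the tool's x, y, z in degrees, then the finger opening in m, from 0 to 0.087. A call has 1 to 10 rows; each row shifts and turns the commanded pose from where the row before left it, along the tool's axes as they then stand; what a row does not reach is not made up. A row lasts 1/8 s, in which the tool goes at most 62.5 mm and 10.7 degrees, less where a joint would pass 70% of its speed; a pose out of reach is approached as far as the arm can. A call is refused whole if a number of a shift passes 0.0625 or a number of a turn 10.7, either way. A call with a gripper value outside its range is refused whole. The fingers move at their own pace and stop on an object; the grip force is fixed at half the most. Time passes only in rows, so rows that do not move let the fingers close. It gives the time, the measured TCP pose, the force and the opening at its end, in the units of the state.
- sense(): the state, without advancing time (a new reading comes with each control period).
- capture(name): name is "scene" or "top" or "wrist"; returns the picture (400x640x3 uint8, red, green, blue); there is no depth.
- camera_info(name): a dict with "fx", "fy", "cx", "cy" (pixels), "rvec" (rotation vector, rad) and "tvec" (3), from world to camera coordinates, as OpenCV has them. Camera axes: x right, y down, z forward; pixel columns grow to the right and rows downward; lengths in m; the calibration is good to about 2 mm. A picture is of the moment at which its call begins: read the wrist's pose just before it. camera_info takes no time and is no camera call; for the wrist camera it gives the pose at the moment of the call.
- finish_job(): hands the job in, once; it reports no verdict.
The state is a dict: "time_s": time; "joints": joint angles; "joint_velocities": joint speeds; "effort": joint torques, N m; "tcp_pos": TCP position; "ee_rot": TCP orientation; "wrist_force": force on the tool from outside, world axes, zero at the start; "moment": the same for the moment, N m; "gripper_width": opening from 0.0 (shut) to 1.0 (fully open).
Only numpy, scipy, OpenCV 4.12 (cv2) and the standard library are available. Lean on these libraries where they do the work, as an engineer would, in place of code of your own. Each camera call takes 0.05 s, during which the arm holds its last target. There are 200 camera calls.

## Working session

There is one attempt and no reset: what is moved stays moved. The work goes in short steps, Python scripts to look and compute and a tool call to move; the robot and the scene stay as the last step left them, time stands still between calls to the robot, and variables do not carry over. Pictures are saved under pics/ and viewed, about 8 in all and at most 12, crops included, and the job is handed in when it is done.

Besides the shell and the picture viewer there is one more tool, called as name(argument=value, ...) on one line, values as JSON. jog_arm: Moves the arm, as the interface text tells. Its arguments: {"type":"object","properties":{"series":{"type":"array","items":{"type":"array"}}},"required":["series"]}

```bash
mkdir -p pics; python3 - <<'E'
from station import *
import cv2,numpy as np
for n in("scene","top"):
    im=capture(n);cv2.imwrite(f"pics/{n}0.png",im[:,:,::-1]);c=camera_info(n);print(n,c)
s=sense();print(s)
E
```

```text
scene {'fx': 505.6019729006124, 'fy': 505.6019729006124, 'cx': 316.6691533532117, 'cy': 199.43288885060272, 'rvec': array([ 1.37150549,  2.21457848, -0.86054938]), 'tvec': array([ 0.21095315, -0.2848734 ,  1.90512014])}
top {'fx': 364.6399049735298, 'fy': 364.6399049735298, 'cx': 318.62102825203397, 'cy': 200.91969898353184, 'rvec': array([ 2.09083281, -2.11669161,  0.16984611]), 'tvec': array([0.03258135, 0.54777056, 0.97166688])}
{'time_s': 0.1, 'joints': array([-5.11298570e+01,  2.20850999e+01,  3.88042749e-01, -2.52651149e-02,
       -6.84119302e+01, -1.48161367e+01]), 'joint_velocities': array([ 0.01960397, -0.12295849,  0.05794782,  0.0396639 , -0.03515069,
        0.03049543]), 'effort': array([-3.44960772e-04, -3.91689491e+01,  1.87934572e+01,  4.23194021e+00,
        1.34691308e-02, -9.13089730e-05]), 'tcp_pos': array([ 0.2545388 , -0.57022777,  0.22158533]), 'ee_rot': array([[-4.07448193e-01, -8.74476383e-04, -9.13227904e-01],
       [ 9.13226254e-01,  1.73827728e-03, -4.07449122e-01],
       [ 1.94374795e-03, -9.99998107e-01,  9.03368559e-05]]), 'wrist_force': array([-0.67067873,  0.20873103, -0.10026877]), 'moment': array([ 0.07172478, -0.01413246, -0.00559439]), 'gripper_width': 1.0011050035133697}
```

View pics/scene0.png

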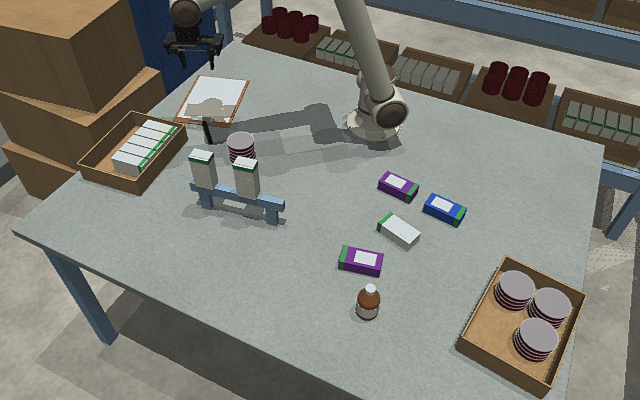

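View pics/top0.png

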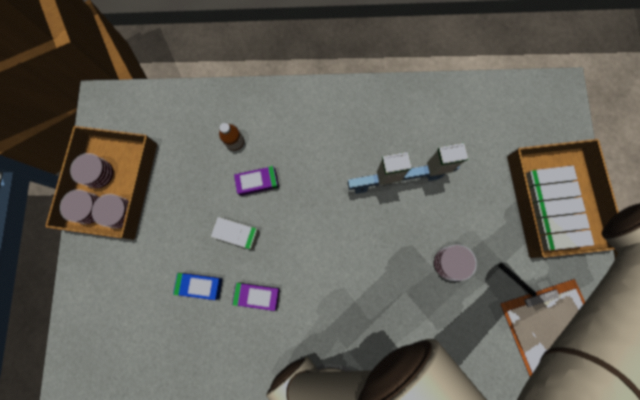

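Candidates: the white carton at scene (398,230) / top (234,233) is the target. It is loose and white with a green end. The look-alikes are purple at scene (398,185) and (361,260), blue at (444,209), and boxed white cartons at (145,147). The row's stock cartons are at top (397,163) and (452,154), the dishes at (456,262) and the bottle at (229,137).

```bash
cat > h.py <<'E'
import cv2,numpy as np
from station import *
def cam(n,c=None):
    c=c or camera_info(n);R=cv2.Rodrigues(np.array(c['rvec']))[0];t=np.array(c['tvec']).ravel()
    return c,R,t
def rays(n,p,C=None):
    c,R,t=C or cam(n);p=np.atleast_2d(p).astype(float)
    d=np.c_[(p[:,0]-c['cx'])/c['fx'],(p[:,1]-c['cy'])/c['fy'],np.ones(len(p))]@R
    return -R.T@t,d
def onz(n,p,z,C=None):
    o,d=rays(n,p,C);return o+d*((z-o[2])/d[:,2])[:,None]
def tri(n1,p1,n2,p2):
    o1,d1=rays(n1,p1);o2,d2=rays(n2,p2);out=[]
    for a,b in zip(d1,d2):
        s=np.linalg.lstsq(np.c_[a,-b],o2-o1,rcond=None)[0];x,y=o1+a*s[0],o2+b*s[1];out.append(np.r_[(x+y)/2,np.linalg.norm(x-y)])
    return np.array(out)
E
python3 - <<'E'
from h import *
np.set_printoptions(precision=4,suppress=True)
a=cv2.imread('pics/top0.png');b=cv2.imread('pics/scene0.png')
A=a[120:260,190:500];B=b[130:290,170:440]
cv2.imwrite('pics/c1.png',cv2.resize(A,None,fx=2.5,fy=2.5,interpolation=cv2.INTER_CUBIC))
cv2.imwrite('pics/c2.png',cv2.resize(B,None,fx=2.9,fy=2.9,interpolation=cv2.INTER_CUBIC))
# loose carton in top: white or green
def rect(im,x0,y0,x1,y1,name):
    hsv=cv2.cvtColor(im,cv2.COLOR_BGR2HSV).astype(int);H,S,V=hsv[...,0],hsv[...,1],hsv[...,2]
    print(name,im[y0:y0+1,x0:x0+1].ravel())
    m=((V>150)&(S<40))|((S>90)&(H>40)&(H<85)&(V>50));m=m.astype('uint8')
    k=np.zeros_like(m);k[y0:y1,x0:x1]=m[y0:y1,x0:x1]
    c=max(cv2.findContours(k,0,2)[0],key=cv2.contourArea);r=cv2.minAreaRect(c);return r
r=rect(a,200,205,270,260,'carton');print(r);P=onz('top',cv2.boxPoints(r),.04);print(P,np.linalg.norm(np.diff(P,axis=0),axis=1),P.mean(0))
for q,(x,y) in dict(dish=(456,262),bott=(229,137),pur1=(257,181),pur2=(257,296)).items(): print(q,onz('top',(x,y),.07))
E
```

```text
carton [123 128 125]
((233.1464385986328, 232.04736328125), (40.324459075927734, 21.82725715637207), 17.927919387817383)
[[0.454  0.3328 0.04  ]
 [0.5131 0.3163 0.04  ]
 [0.476  0.2051 0.04  ]
 [0.4179 0.2226 0.04  ]] [0.0614 0.1173 0.0607] [0.4652 0.2692 0.04  ]
dish [[ 0.3746 -0.3368  0.07  ]]
bott [[0.7376 0.2831 0.07  ]]
pur1 [[0.6049 0.1984 0.07  ]]
pur2 [[0.2909 0.1909 0.07  ]]
```

View pics/c1.png

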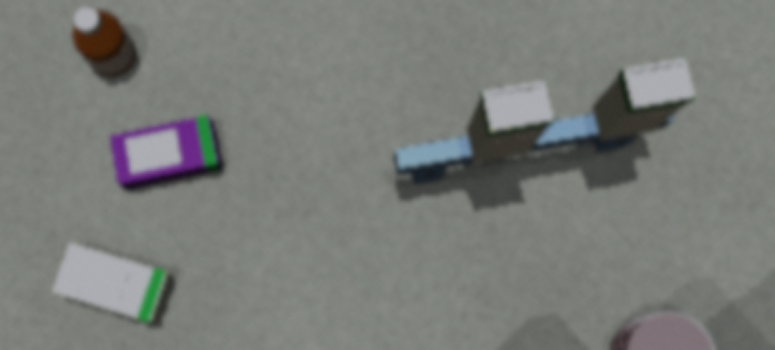

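View pics/c2.png

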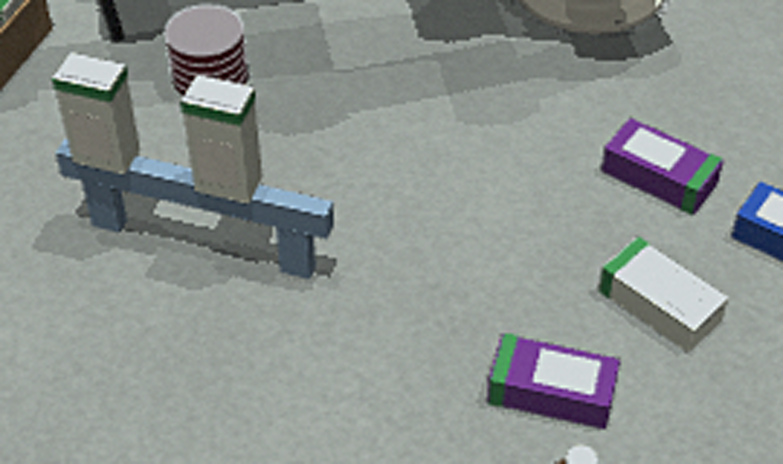

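The crops show the loose carton as white with a green end (c1 (110,283)). The stock tops are at c1 (517,105) and (657,82), with the empty gap between them.

```bash
python3 - <<'E'
from h import *
np.set_printoptions(precision=4,suppress=True)
a=cv2.imread('pics/top0.png');b=cv2.imread('pics/scene0.png')
def white(im,x0,y0,x1,y1,t):
    g=np.zeros(im.shape[:2],'uint8');g[y0:y1,x0:x1]=(im[y0:y1,x0:x1].min(2)>t)
    c=max(cv2.findContours(g,0,2)[0],key=cv2.contourArea);return c,cv2.minAreaRect(c)
for nm,ra,rb in(('left',(375,145,420,175),(228,150,265,173)),('right',(432,138,475,168),(185,143,222,166))):
    ca,A=white(a,*ra,150);cb,B=white(b,*rb,190)
    ma=cv2.moments(ca);mb=cv2.moments(cb)
    pa=[ma['m10']/ma['m00'],ma['m01']/ma['m00']];pb=[mb['m10']/mb['m00'],mb['m01']/mb['m00']]
    print(nm,A,pa,pb,tri('top',[pa],'scene',[pb]))
    z=tri('top',[pa],'scene',[pb])[0,2];P=onz('top',cv2.boxPoints(A),z);print(P,np.linalg.norm(np.diff(P,axis=0),axis=1))
# rail: left end corners in both
f=lambda p,s,o:np.array(p)/s+np.array(o)
print(tri('top',[f((395,150),2.5,(190,120)),f((398,168),2.5,(190,120))],'scene',[f((322,209),2.9,(170,130)),f((331,203),2.9,(170,130))]))
s=cv2.imread('pics/top0.png');h=cv2.cvtColor(s,cv2.COLOR_BGR2HSV);m=((h[...,0]>95)&(h[...,0]<115)&(h[...,1]>60)&(h[...,2]>130)).astype('uint8');m[:, :340]=0;m[:,480:]=0
ys,xs=np.nonzero(m[140:200]);pts=np.c_[xs,ys+140];print(len(pts))
for z in(.085,.095,.11):
    P=onz('top',pts,z)[:,:2].astype('f4');v=cv2.fitLine(P,cv2.DIST_HUBER,0,.01,.01).ravel();print(z,v,np.degrees(np.arctan2(v[1],v[0])))
E
```

```text
left ((397.0559997558594, 161.30801391601562), (15.473592758178711, 24.507308959960938), 79.69515228271484) [397.0487804878049, 161.5127032520325] [244.76954732510288, 162.08333333333334] [[ 0.6036 -0.1647  0.2345  0.0002]]
[[ 0.6179 -0.1339  0.2345]
 [ 0.6276 -0.1907  0.2345]
 [ 0.5903 -0.195   0.2345]
 [ 0.5808 -0.1387  0.2345]] [0.0576 0.0375 0.0571]
right ((453.7987060546875, 152.35906982421875), (15.00346565246582, 24.735443115234375), 79.99201965332031) [453.68861024033436, 152.54702194357367] [200.20820512820512, 154.19897435897434] [[ 0.6257 -0.3004  0.2262  0.0006]]
[[ 0.6396 -0.2698  0.2262]
 [ 0.6491 -0.3277  0.2262]
 [ 0.6125 -0.3306  0.2262]
 [ 0.6031 -0.2732  0.2262]] [0.0587 0.0368 0.0582]
[[ 0.5935 -0.0576  0.1119  0.0052]
 [ 0.5753 -0.0594  0.1026  0.0022]]
347
0.085 [ 0.1648 -0.9863  0.6073 -0.162 ] -80.51621
0.095 [ 0.1648 -0.9863  0.6047 -0.1605] -80.516205
0.11 [ 0.1648 -0.9863  0.6007 -0.1581] -80.516205
```

jog_arm(series=[[[0,0,0],[0,-9.5,0],0.087],[[0,0,0],[0,-9.5,0],0.087],[[0,0,0],[0,-9.5,0],0.087],[[0,0,0],[0,-9.5,0],0.087],[[0,0,0],[0,-9.5,0],0.087],[[0.004,0,-0.057],[0,0,0],0.087],[[0.004,0,-0.057],[0,0,0],0.087],[[0.004,0,-0.057],[0,0,0],0.087],[[0.004,0,-0.057],[0,0,0],0.087],[[0.004,0,-0.057],[0,0,0],0.087]])

```text
time_s: 1.35
tcp_pos: [0.3259, -0.2922, 0.2223]
ee_rot: [[-0.948, -0.0, -0.317], [0.317, 0.0, -0.948], [0.0, -1.0, -0.0]]
wrist_force: [0.9, 0.5, 1.3]
gripper_width: 1.0
```

jog_arm(series=[[[0.004,0,-0.057],[0,0,0],0.087],[[0.004,0,-0.057],[0,0,0],0.087],[[0.004,0,-0.057],[0,0,0],0.087],[[0.004,0,-0.057],[0,0,0],0.087],[[0.004,0,-0.057],[0,0,0],0.087],[[0.004,0,-0.057],[0,0,0],0.087],[[0.004,0,-0.057],[0,0,0],0.087],[[0.004,0,-0.057],[0,0,0],0.087],[[0.004,0,-0.057],[0,0,0],0.087],[[0,0,0],[0,0,0],0.087]])

```text
time_s: 2.6
tcp_pos: [0.4546, 0.2071, 0.2216]
ee_rot: [[-0.95, -0.001, -0.313], [0.313, -0.001, -0.95], [0.001, -1.0, 0.001]]
wrist_force: [-0.2, 0.5, -0.4]
gripper_width: 1.001
```

```bash
python3 - <<'E'
from h import *
np.set_printoptions(precision=4,suppress=True)
s=sense();C=cam('wrist');im=capture('wrist');cv2.imwrite('pics/w1.png',im[:,:,::-1])
print(s['time_s'],s['tcp_pos'],s['ee_rot'],s['joints'],C[0],-C[1].T@C[2],C[1])
E
```

```text
2.6 [0.4546 0.2071 0.2216] [[-0.9498 -0.0008 -0.3129]
 [ 0.3129 -0.0006 -0.9498]
 [ 0.0006 -1.      0.0008]] [ 43.1414   9.8479 -16.7916  -0.0069 -63.4192 -61.3711] {'fx': 289.48772640584247, 'fy': 289.48772640584247, 'cx': 322.8812356940882, 'cy': 194.80602108649836, 'rvec': array([-0.4872, -3.0386, -0.386 ]), 'tvec': array([ 0.3679, -0.3572,  0.3045])} [0.4337 0.1412 0.3842] [[-0.9499  0.3126 -0.0002]
 [ 0.3027  0.9197  0.2501]
 [ 0.0783  0.2375 -0.9682]]
```

View pics/w1.png

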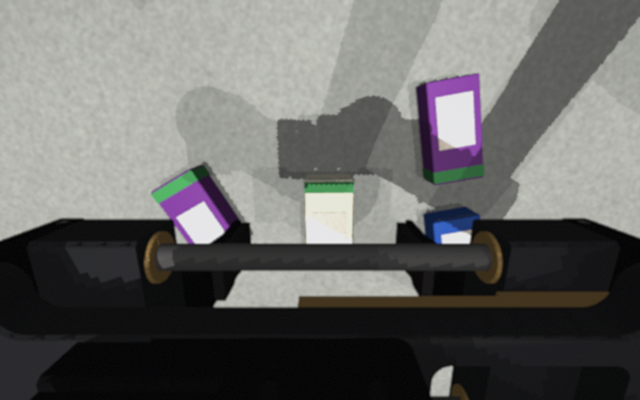

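The wrist view shows the carton dead ahead between the fingers: green end edge at (305..354, ~183), sides parallel to the image columns, so the yaw is right.

```bash
python3 - <<'E'
from h import *
np.set_printoptions(precision=4,suppress=True)
s=sense();C=cam('wrist');x=s['ee_rot'][:,0];z=s['ee_rot'][:,2]
P=onz('wrist',[(305,192),(354,192),(305,240),(353,240),(305,183),(354,181)],.04,C)
for p in P: print(p,(p-s['tcp_pos'])@x,-(p-s['tcp_pos'])@z)
c=np.array([.4652,.2692,.04])-s['tcp_pos'];print(c@x,-c@z)
im=cv2.imread('pics/w1.png');print(im[165:200:1,330])
E
```

```text
[0.4803 0.2134 0.04  ] -0.02276159447631048 0.016399896043913304
[0.4233 0.2323 0.04  ] 0.037257375047852974 0.016391516791137414
[0.5011 0.2731 0.04  ] -0.02371652483950136 0.07964494560151926
[0.4428 0.2925 0.04  ] 0.03769062520072735 0.07964319340201943
[0.4766 0.2028 0.04  ] -0.022591520930706977 0.005135923052007745
[0.4193 0.2191 0.04  ] 0.03688521264478855 0.002647258417706371
0.009101256068380033 0.06461598887479775
[[ 83  86  85]
 [ 86  89  88]
 [ 85  89  88]
 [ 85  89  88]
 [ 85  88  87]
 [ 83  86  85]
 [ 78  81  80]
 [ 73  76  75]
 [ 72  76  77]
 [ 75  82  82]
 [ 78  86  88]
 [ 78  86  89]
 [ 76  84  86]
 [ 73  80  82]
 [ 83  92  94]
 [ 94 105 105]
 [ 84 101  92]
 [ 61  84  62]
 [ 50  83  42]
 [ 62 110  51]
 [ 80 137  66]
 [ 89 150  73]
 [ 89 152  73]
 [ 89 151  73]
 [ 88 150  72]
 [ 87 150  71]
 [ 96 154  84]
 [136 179 138]
 [188 216 203]
 [214 229 230]
 [219 231 232]
 [218 230 230]
 [218 230 230]
 [218 230 230]
 [217 230 230]]
```

jog_arm(series=[[[0.0025,0,-0.0567],[0,0,0],0.087],[[0.0025,0,-0.0567],[0,0,0],0.087],[[0.0025,0,-0.0567],[0,0,0],0.087],[[0,0,0],[9,0,0],0.087],[[0,0,0],[9,0,0],0.087],[[0,0,0],[9,0,0],0.087],[[0,0,0],[9,0,0],0.087],[[0,0,0],[9,0,0],0.087],[[0,0,0],[0,0,0],0.087],[[0,0,0],[0,0,0],0.087]])

```text
time_s: 3.9
tcp_pos: [0.5012, 0.3668, 0.2233]
ee_rot: [[-0.948, -0.224, -0.225], [0.317, -0.669, -0.672], [-0.0, -0.708, 0.706]]
wrist_force: [0.3, 0.5, 1.3]
gripper_width: 1.0
```

jog_arm(series=[[[0,0.0289,-0.0289],[0,0,0],0.087],[[0,0.0289,-0.0289],[0,0,0],0.087],[[0,0.0289,-0.0289],[0,0,0],0.087],[[0,0,0],[0,0,0],0.087],[[0,0,0],[0,0,0],0.087]])

```text
time_s: 4.53
tcp_pos: [0.5019, 0.3681, 0.1032]
ee_rot: [[-0.949, -0.221, -0.226], [0.316, -0.668, -0.673], [-0.002, -0.71, 0.704]]
wrist_force: [0.2, -0.4, 1.3]
gripper_width: 0.997
```

```bash
python3 - <<'E'
from h import *
np.set_printoptions(precision=4,suppress=True)
s=sense();print(s['time_s'],s['tcp_pos'],s['ee_rot'],s['joints'])
u=np.array([.3129,.9498,0]);c=np.array([.4546,.2071,0])+.0655*u+.0075*np.array([-.9498,.3129,0])
g=c+.033*u;g[2]=.027;R=s['ee_rot']
print('carton',c,'grasp shift, tool axes',R.T@(g-(s['tcp_pos']-.019*R[:,1])))
E
```

```text
4.525 [0.5019 0.3681 0.1032] [[-0.9486 -0.2212 -0.2263]
 [ 0.3164 -0.6682 -0.6734]
 [-0.0023 -0.7104  0.7038]] [ 56.3594  48.9368  14.9474  10.8726 -99.5387 -77.3453]
carton [0.468  0.2717 0.    ] grasp shift, tool axes [ 0.002   0.1218 -0.0045]
```

jog_arm(series=[[[0.0005,0.025,-0.001],[0,0,0],0.087],[[0.0005,0.025,-0.001],[0,0,0],0.087],[[0.0005,0.025,-0.001],[0,0,0],0.087],[[0.0005,0.025,-0.001],[0,0,0],0.087],[[0,0.012,-0.0005],[0,0,0],0.087],[[0,0.008,0],[0,0,0],0.087],[[0,0,0],[0,0,0],0.087],[[0,0,0],[0,0,0],0.087]])

```text
time_s: 5.52
tcp_pos: [0.4737, 0.2917, 0.0124]
ee_rot: [[-0.949, -0.222, -0.224], [0.316, -0.67, -0.672], [-0.001, -0.708, 0.706]]
wrist_force: [0.5, 0.4, 0.4]
gripper_width: 0.997
```

jog_arm(series=[[[0,0,0],[0,0,0],0.04],[[0,0,0],[0,0,0],0.04],[[0,0,0],[0,0,0],0.04],[[0,0,0],[0,0,0],0.04],[[0,0,0],[0,0,0],0.04],[[0,0,0],[0,0,0],0.04],[[0,0,0],[0,0,0],0.04]])

```text
time_s: 6.4
tcp_pos: [0.4732, 0.291, 0.0119]
ee_rot: [[-0.949, -0.224, -0.224], [0.316, -0.671, -0.671], [-0.0, -0.707, 0.707]]
wrist_force: [-0.4, 0.7, 0.0]
gripper_width: 0.691
```

jog_arm(series=[[[0,-0.01,0.01],[0,0,0],0.04],[[0,-0.02,0.02],[0,0,0],0.04],[[0,-0.02,0.02],[0,0,0],0.04],[[-0.017,0.012,0.035],[0,0,0],0.04],[[-0.017,0.012,0.035],[0,0,0],0.04],[[-0.017,0.012,0.035],[0,0,0],0.04],[[-0.017,0.012,0.035],[0,0,0],0.04],[[-0.017,0.012,0.035],[0,0,0],0.04],[[0,0,0],[0,0,0],0.04],[[0,0,0],[0,0,0],0.04]])

```text
time_s: 7.65
tcp_pos: [0.5012, 0.1066, 0.1643]
ee_rot: [[-0.949, -0.223, -0.225], [0.317, -0.67, -0.671], [-0.0, -0.708, 0.706]]
wrist_force: [-1.0, -0.2, -1.7]
gripper_width: 0.687
```

jog_arm(series=[[[0,0,0],[-9,0,0],0.04],[[0,0,0],[-9,0,0],0.04],[[0,0,0],[-9,0,0],0.04],[[0,0,0],[-9,0,0],0.04],[[0,0,0],[-9,0,0],0.04],[[0,0,0],[-9,0,0],0.04],[[0,0,0],[-9,0,0],0.04],[[0,0,0],[-9,0,0],0.04],[[0,0,0],[-9,0,0],0.04],[[0,0,0],[-9,0,0],0.04]])

```text
time_s: 8.9
tcp_pos: [0.5013, 0.1076, 0.1647]
ee_rot: [[-0.95, 0.224, -0.219], [0.313, 0.675, -0.668], [-0.002, -0.703, -0.711]]
wrist_force: [-1.1, -0.4, -2.9]
gripper_width: 0.687
```

jog_arm(series=[[[0,0,0],[0,0,0],0.04],[[0,0,0],[0,0,0],0.04]])

```text
time_s: 9.15
tcp_pos: [0.5012, 0.1067, 0.1638]
ee_rot: [[-0.949, 0.222, -0.223], [0.315, 0.67, -0.673], [0.0, -0.709, -0.705]]
wrist_force: [-0.5, -0.2, -1.0]
gripper_width: 0.694
```

```bash
python3 - <<'E'
from h import *
np.set_printoptions(precision=4,suppress=True)
s=sense();print(s['time_s'],s['tcp_pos'],s['ee_rot'],s['joints'],s['wrist_force'],s['gripper_width'])
im=capture('scene');cv2.imwrite('pics/s2.png',cv2.resize(im[60:300,200:520,::-1],None,fx=2,fy=2))
E
```

```text
9.15 [0.5012 0.1067 0.1638] [[-0.9492  0.2217 -0.2235]
 [ 0.3148  0.6695 -0.6728]
 [ 0.0004 -0.7089 -0.7053]] [ -0.4556  14.1875 -16.7865 -53.5158 -56.6061  12.1682] [-0.5006 -0.1522 -0.9564] 0.6943178464889757
```

View pics/s2.png

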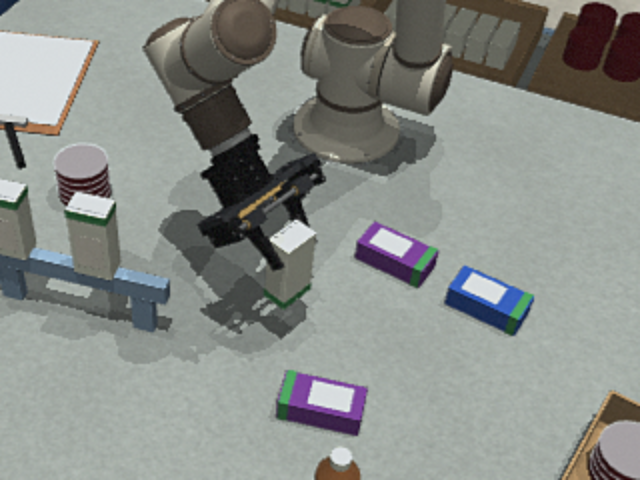

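The picture shows the carton upright in the gripper at (292,262), green end down and clear of everything. Next I lower it to the bench.

jog_arm(series=[[[0,0.0175,0.0175],[0,0,0],0.04],[[0,0.0175,0.0175],[0,0,0],0.04],[[0,0.0105,0.0105],[0,0,0],0.04],[[0,0.005,0.005],[0,0,0],0.04],[[0,0.003,0.003],[0,0,0],0.04],[[0,0,0],[0,0,0],0.04],[[0,0,0],[0,0,0],0.04]])

```text
time_s: 10.07
tcp_pos: [0.5015, 0.1065, 0.0889]
ee_rot: [[-0.949, 0.224, -0.223], [0.316, 0.671, -0.671], [-0.001, -0.707, -0.707]]
wrist_force: [0.3, -0.4, -1.1]
gripper_width: 0.692
```

jog_arm(series=[[[0,0.001,0.001],[0,0,0],0.04],[[0,0.001,0.001],[0,0,0],0.04],[[0,0.001,0.001],[0,0,0],0.04],[[0,0,0],[0,0,0],0.04]])

```text
time_s: 10.58
tcp_pos: [0.5013, 0.1064, 0.0847]
ee_rot: [[-0.949, 0.224, -0.223], [0.316, 0.671, -0.67], [-0.0, -0.706, -0.708]]
wrist_force: [-1.2, -2.3, 4.6]
gripper_width: 0.69
```

jog_arm(series=[[[0,0.0005,0.0005],[0,0,0],0.04],[[0,0,0],[0,0,0],0.04]])

```text
time_s: 10.82
tcp_pos: [0.5015, 0.1065, 0.0846]
ee_rot: [[-0.949, 0.224, -0.222], [0.316, 0.672, -0.67], [-0.001, -0.706, -0.708]]
wrist_force: [-1.7, -1.5, 6.9]
gripper_width: 0.69
```

jog_arm(series=[[[0,0,0],[0,0,0],0.07],[[0,0,0],[0,0,0],0.087],[[0,0,0],[0,0,0],0.087],[[0,0,0],[0,0,0],0.087]])

```text
time_s: 11.32
tcp_pos: [0.5011, 0.1064, 0.0831]
ee_rot: [[-0.949, 0.223, -0.224], [0.316, 0.671, -0.671], [0.0, -0.707, -0.707]]
wrist_force: [-0.4, -0.2, 0.2]
gripper_width: 0.983
```

```bash
python3 - <<'E'
from h import *
np.set_printoptions(precision=4,suppress=True)
s=sense();print(s['time_s'],s['tcp_pos'],s['wrist_force'],s['gripper_width'])
im=capture('wrist');cv2.imwrite('pics/w3.png',im[:,:,::-1])
E
```

```text
11.325 [0.5011 0.1064 0.0831] [-0.4063 -0.155   0.1711] 0.9831826923134639
```

View pics/w3.png

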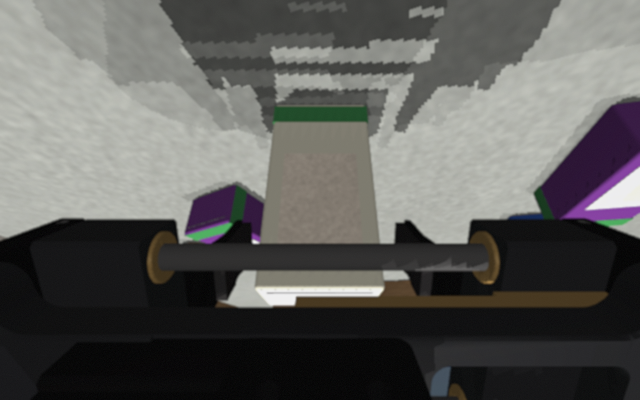

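The carton stands free on the bench, green base edge at (273..368, 106). I retreat up and back along the tool while checking its position.

```bash
python3 - <<'E'
from h import *
np.set_printoptions(precision=4,suppress=True)
P=onz('wrist',[(273.5,105),(368,105)],0);print(P,np.linalg.norm(P[0]-P[1]))
d=P[0]-P[1];d/=np.linalg.norm(d);n=np.array([-d[1],d[0],0]);print(d,P.mean(0)+.02*n,np.degrees(np.arctan2(n[1],n[0])))
P=onz('wrist',[(257,288),(384,288)],.12);print(P,np.linalg.norm(P[0]-P[1]))
E
```

```text
[[0.5244 0.0697 0.    ]
 [0.4644 0.0897 0.    ]] 0.06323693024627
[ 0.9488 -0.3158  0.    ] [0.5007 0.0987 0.    ] 71.59327301408582
[[0.5205 0.0685 0.12  ]
 [0.4661 0.0866 0.12  ]] 0.05737085978505695
```

jog_arm(series=[[[0,-0.015,0],[0,0,0],0.087],[[0,-0.03,0],[0,0,0],0.087],[[0,-0.04,0],[0,0,0],0.087],[[0,-0.04,0],[0,0,0],0.087],[[0,-0.035,-0.035],[0,0,0],0.087],[[0,-0.035,-0.035],[0,0,0],0.087]])

```text
time_s: 12.12
tcp_pos: [0.4725, 0.0214, 0.2727]
ee_rot: [[-0.948, 0.225, -0.225], [0.318, 0.67, -0.671], [-0.0, -0.708, -0.706]]
wrist_force: [1.0, -0.2, 1.1]
gripper_width: 1.002
```

jog_arm(series=[[[0,0,0],[9,0,0],0.087],[[0,0,0],[9,0,0],0.087],[[0,0,0],[9,0,0],0.087],[[0,0,0],[9,0,0],0.087],[[0,0,0],[9,0,0],0.087],[[0,0,0],[0,0,0],0.087]])

```text
time_s: 12.88
tcp_pos: [0.4729, 0.0236, 0.2707]
ee_rot: [[-0.95, -0.001, -0.313], [0.313, -0.001, -0.95], [0.0, -1.0, 0.001]]
wrist_force: [-1.0, 0.3, 0.1]
gripper_width: 0.999
```

```bash
python3 - <<'E'
from h import *
np.set_printoptions(precision=4,suppress=True)
s=sense();print(s['time_s'],s['tcp_pos'],s['ee_rot'],s['joints'])
im=capture('wrist');cv2.imwrite('pics/w4.png',im[:,:,::-1])
E
```

```text
12.875 [0.4729 0.0236 0.2707] [[-0.9497 -0.0006 -0.3132]
 [ 0.3132 -0.0009 -0.9497]
 [ 0.0003 -1.      0.0011]] [ 22.6095   5.1068 -15.177    0.0383 -69.7669 -40.8772]
```

jog_arm(series=[[[0,0,0],[0,-10,0],0.087],[[0,0,0],[0,-10,0],0.087],[[0,0,0],[0,-10,0],0.087],[[0,0,0],[0,-10,0],0.087],[[0,0,0],[0,-10,0],0.087],[[0,0,0],[0,-10,0],0.087],[[0,0,0],[0,-10,0],0.087],[[0,0,0],[0,-10,0],0.087],[[0,0,0],[0,-10,0],0.087]])

```text
time_s: 14.05
tcp_pos: [0.4728, 0.0212, 0.2712]
ee_rot: [[-0.314, 0.001, 0.949], [-0.949, 0.002, -0.314], [-0.002, -1.0, 0.0]]
wrist_force: [-0.1, -0.2, -0.4]
gripper_width: 0.999
```

jog_arm(series=[[[-0.04,0,0.001],[0,0,0],0.087],[[-0.04,0,0.001],[0,0,0],0.087],[[0,0.05,0],[0,0,0],0.087],[[0,0.05,0],[0,0,0],0.087],[[0,0,0],[0,0,0],0.087],[[0,0,0],[0,0,0],0.087]])

```text
time_s: 14.8
tcp_pos: [0.502, 0.0974, 0.173]
ee_rot: [[-0.317, 0.004, 0.948], [-0.948, 0.001, -0.317], [-0.003, -1.0, 0.003]]
wrist_force: [-0.4, 0.5, 0.5]
gripper_width: 0.998
```

```bash
python3 - <<'E'
from h import *
np.set_printoptions(precision=4,suppress=True)
s=sense();print(s['time_s'],s['tcp_pos'],s['ee_rot'],s['joints'])
im=capture('wrist');cv2.imwrite('pics/w5.png',im[:,:,::-1])
C=cam('wrist')
x=np.array([-.316,-.949,0]);z=np.array([.949,-.316,0]);c=np.array([.4996,.0988,0])
for h in(0,.12):
  for a in(-.02,.02):
    p=C[1]@(c+a*x+.03*z+[0,0,h])+C[2];print(h,a,C[0]['fx']*p[0]/p[2]+C[0]['cx'],C[0]['fy']*p[1]/p[2]+C[0]['cy'])
E
```

```text
14.8 [0.502  0.0974 0.173 ] [[-0.3174  0.0038  0.9483]
 [-0.9483  0.0014 -0.3175]
 [-0.0026 -1.      0.0031]] [ 29.2095  13.4308 -19.7206   0.0406 -56.6178  42.2592]
0 -0.02 305.19848917601064 157.76276094162762
0 0.02 339.6627617359125 157.74152122573904
0.12 -0.02 295.2239081426834 177.0374297937155
0.12 0.02 347.9294462950655 177.0192073620653
```

View pics/w5.png

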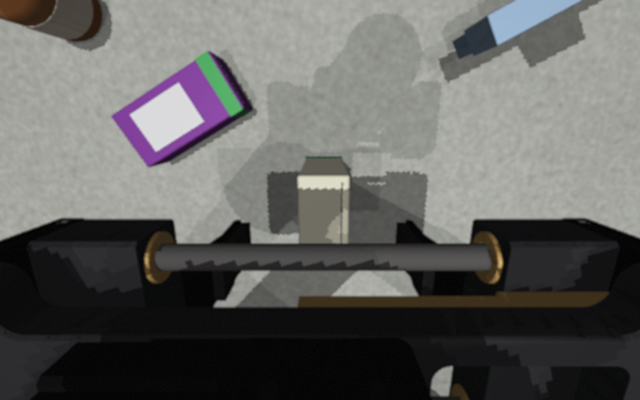

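The standing carton's top edge is at (297..350, 177), within 2 px of prediction and square to the jaws. I descend and regrip on the broad faces.

jog_arm(series=[[[0.001,0.025,-0.0025],[0,0,0],0.087],[[0,0.025,0],[0,0,0],0.087],[[0,0.025,0],[0,0,0],0.087],[[0,0.014,0],[0,0,0],0.087],[[0,0.006,0],[0,0,0],0.087],[[0,0,0],[0,0,0],0.087],[[0,0,0],[0,0,0],0.087]])

```text
time_s: 15.72
tcp_pos: [0.4984, 0.0979, 0.0767]
ee_rot: [[-0.316, 0.002, 0.949], [-0.949, 0.001, -0.316], [-0.001, -1.0, 0.001]]
wrist_force: [-0.8, -0.2, -0.8]
gripper_width: 1.0
```

jog_arm(series=[[[0,0,0],[0,0,0],0.055],[[0,0,0],[0,0,0],0.045],[[0,0,0],[0,0,0],0.02],[[0,0,0],[0,0,0],0.02],[[0,0,0],[0,0,0],0.02],[[0,0,0],[0,0,0],0.02],[[0,0,0],[0,0,0],0.02],[[0,0,0],[0,0,0],0.02]])

```text
time_s: 16.73
tcp_pos: [0.4977, 0.0977, 0.0757]
ee_rot: [[-0.316, 0.0, 0.949], [-0.949, 0.0, -0.316], [-0.0, -1.0, 0.0]]
wrist_force: [0.2, -0.1, -1.2]
gripper_width: 0.457
```

jog_arm(series=[[[0,-0.02,0],[0,0,0],0.02],[[0,-0.05,0],[0,0,0],0.02],[[0,-0.05,0],[0,0,0],0.02],[[0,-0.05,0],[0,0,0],0.02],[[0,-0.05,0],[0,0,0],0.02],[[0,-0.04,0],[0,0,0],0.02],[[0,0,0],[0,0,0],0.02]])

```text
time_s: 17.6
tcp_pos: [0.4988, 0.098, 0.3391]
ee_rot: [[-0.316, 0.007, 0.949], [-0.949, 0.003, -0.316], [-0.005, -1.0, 0.005]]
wrist_force: [-0.1, 0.1, -3.1]
gripper_width: 0.455
```

jog_arm(series=[[[0,0,0],[0,8.9,0],0.02],[[0,0,0],[0,8.9,0],0.02],[[0,0,0],[0,8.9,0],0.02],[[0,0,0],[0,8.9,0],0.02],[[0,0,0],[0,8.9,0],0.02],[[0,0,0],[0,8.9,0],0.02],[[0,0,0],[0,8.9,0],0.02],[[0,0,0],[0,0,0],0.02]])

```text
time_s: 18.6
tcp_pos: [0.497, 0.0975, 0.3341]
ee_rot: [[-0.987, -0.003, 0.162], [-0.162, -0.001, -0.987], [0.003, -1.0, 0.0]]
wrist_force: [-0.2, 0.3, -1.6]
gripper_width: 0.459
```

jog_arm(series=[[[-0.009,0,0.029],[0,0,0],0.02],[[-0.009,0,0.049],[0,0,0],0.02],[[-0.009,0,0.049],[0,0,0],0.02],[[-0.009,0,0.049],[0,0,0],0.02],[[-0.009,0,0.049],[0,0,0],0.02],[[-0.009,0,0.049],[0,0,0],0.02],[[-0.008,0,0.04],[0,0,0],0.02],[[0,0,0.03],[0,0,0],0.02],[[0,0,0],[0,0,0],0.02],[[0,0,0],[0,0,0],0.02]])

```text
time_s: 19.85
tcp_pos: [0.6139, -0.2316, 0.3348]
ee_rot: [[-0.987, -0.002, 0.162], [-0.162, 0.001, -0.987], [0.001, -1.0, -0.001]]
wrist_force: [0.2, -0.4, -1.3]
gripper_width: 0.457
```

```bash
python3 - <<'E'
from h import *
np.set_printoptions(precision=4,suppress=True)
s=sense();R=s['ee_rot'];print(s['time_s'],s['tcp_pos'],R,s['joints'],s['gripper_width'],np.degrees(np.arctan2(R[1,0],R[0,0])))
print(R.T@(np.array([.6145,-.2311,.182])-s['tcp_pos']))
im=capture('wrist');cv2.imwrite('pics/w6.png',im[:,:,::-1])
im=capture('scene');cv2.imwrite('pics/s6.png',im[:,:,::-1])
E
```

```text
19.85 [ 0.6139 -0.2316  0.3348] [[-0.9868 -0.0016  0.1621]
 [-0.1621  0.0006 -0.9868]
 [ 0.0014 -1.     -0.0009]] [ -6.5845  22.6041  17.0581  -0.0252 -84.5473  15.9149] 0.4571524975622373 -170.67194262824503
[-0.0009  0.1528 -0.0003]
```

View pics/w6.png

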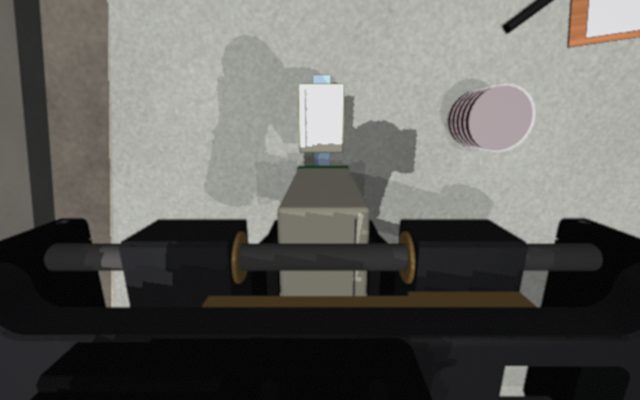

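The wrist view shows stock_a's top at x 299–344, y 84–151, the rail end at x 313–330, y 75–83, and the held carton's lower edge at x 297–350, y 167. The three line up; I'll put this in numbers.

```bash
python3 - <<'E'
from h import *
np.set_printoptions(precision=4,suppress=True)
s=sense();R=s['ee_rot'];C=cam('wrist')
im=cv2.imread('pics/w6.png');W=(im.min(2)>170).astype('uint8');W[:, :290]=0;W[:,355:]=0;W[:75]=0;W[152:]=0
c=max(cv2.findContours(W,0,2)[0],key=cv2.contourArea);r=cv2.minAreaRect(c);print(r)
f=lambda n,p,z:print(n,((onz('wrist',p,z,C)-s['tcp_pos'])@R)[:,[0,2]])
f('stock_a top',np.r_[cv2.boxPoints(r),[r[0]]],.2262)
h=cv2.cvtColor(im,cv2.COLOR_BGR2HSV);B=((h[...,0]>95)&(h[...,0]<115)&(h[...,1]>50))
for rows in((76,81),(154,163)):
  ys,xs=np.nonzero(B[rows[0]:rows[1],300:345]);print(xs.min()+300,xs.max()+301);f('rail',[(xs.mean()+300.5,np.mean(rows))],.1063)
f('carton bottom',[(297,167),(350,167)],.2591)
f('carton top',[(278,207),(368,207)],.3791)
t=lambda p:(p@R)
tp=np.array([.6147,-.2326,.1063])-s['tcp_pos'];print('gapmid',tp@R)
for y in (120,240): print(im[y,265:285].tolist() if 0 else '')
print(im[160:172,322].tolist()); print(im[164,290:302].mean(1),im[164,345:357].mean(1)); print(im[172,285:300].mean(1),im[172,348:360].mean(1))
E
```

```text
((320.9999694824219, 110.99998474121094), (43.99999237060547, 71.99998474121094), 0.0)
stock_a top [[-0.0225  0.0449]
 [-0.0213  0.1075]
 [ 0.0173  0.1075]
 [ 0.0184  0.045 ]
 [-0.002   0.0772]]
314 325
rail [[-0.0056  0.1201]]
314 330
rail [[-0.0021  0.0188]]
carton bottom [[-0.0218  0.0314]
 [ 0.0223  0.0314]]
carton top [[-0.0195  0.0331]
 [ 0.0192  0.0332]]
gapmid [-0.0004  0.2294  0.0017]


[[127, 111, 95], [128, 112, 96], [128, 112, 96], [129, 113, 97], [121, 107, 90], [93, 87, 69], [54, 63, 40], [40, 59, 38], [58, 74, 64], [73, 84, 81], [77, 86, 87], [78, 85, 87]]
[144.3333 145.3333 144.3333 142.     140.3333 141.6667 144.     147.3333
 146.6667 144.6667 140.3333 136.3333] [92.3333 94.3333 96.     97.3333 98.3333 98.3333 96.3333 94.     92.6667
 92.3333 91.     89.6667]
[141.6667 140.3333 141.     141.3333 142.6667 142.6667 142.6667 143.
 143.     141.     130.3333 108.6667  89.3333  83.      83.    ] [82.6667 83.6667 82.3333 82.6667 82.3333 82.3333 82.3333 84.     89.3333
 92.3333 93.3333 94.    ]
```

jog_arm(series=[[[-0.001,0.012,0.001],[0,0,0],0.02],[[0,0.012,0],[0,0,0],0.02],[[0,0.012,0],[0,0,0],0.02],[[0,0.012,0],[0,0,0],0.02],[[0,0.012,0],[0,0,0],0.02],[[0,0.012,0],[0,0,0],0.02],[[0,0.012,0],[0,0,0],0.02],[[0,0.012,0],[0,0,0],0.02],[[0,0.012,0],[0,0,0],0.02],[[0,0,0],[0,0,0],0.02]])

```text
time_s: 21.2
tcp_pos: [0.6148, -0.2326, 0.2262]
ee_rot: [[-0.987, -0.003, 0.161], [-0.161, 0.001, -0.987], [0.002, -1.0, -0.001]]
wrist_force: [-0.6, 0.6, -1.9]
gripper_width: 0.456
```

jog_arm(series=[[[0,0.012,0],[0,0,0],0.02],[[0,0.012,0],[0,0,0],0.02],[[0,0,0],[0,0,0],0.02],[[0,0,0],[0,0,0],0.02]])

```text
time_s: 21.7
tcp_pos: [0.6156, -0.2329, 0.2039]
ee_rot: [[-0.987, 0.0, 0.161], [-0.161, -0.0, -0.987], [-0.0, -1.0, 0.0]]
wrist_force: [-0.1, -0.6, -0.5]
gripper_width: 0.453
```

```bash
python3 - <<'E'
from h import *
np.set_printoptions(precision=4,suppress=True)
s=sense();R=s['ee_rot'];print(s['time_s'],s['tcp_pos'],R,s['wrist_force'],s['gripper_width'])
a=capture('scene')[:,:,::-1];b=capture('wrist')[:,:,::-1]
cv2.imwrite('pics/s7.png',a);cv2.imwrite('pics/w7.png',b)
A=cv2.resize(a[130:230,170:300],None,fx=4,fy=4,interpolation=cv2.INTER_CUBIC)
B=cv2.resize(b[40:240,250:400],None,fx=1.9,fy=2,interpolation=cv2.INTER_CUBIC)
print(A.shape,B.shape)
cv2.imwrite('pics/c7.png',np.hstack([A[:400],B[:400,:275]]))
E
```

```text
21.7 [ 0.6156 -0.2329  0.2039] [[-0.987   0.0004  0.1609]
 [-0.1609 -0.0004 -0.987 ]
 [-0.0003 -1.      0.0005]] [-0.0585 -0.6211 -0.4953] 0.4532671562078054
(400, 520, 3) (400, 285, 3)
```

View pics/c7.png

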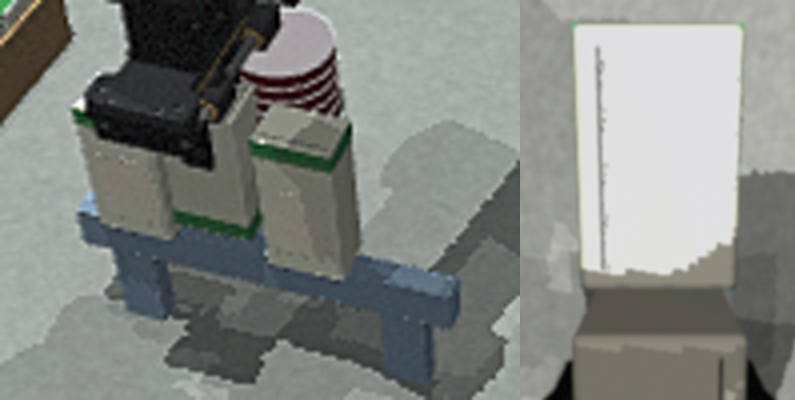

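```bash
python3 - <<'E'
from h import *
np.set_printoptions(precision=4,suppress=True)
s=sense();R=s['ee_rot'];C=cam('wrist');T=s['tcp_pos']
f=lambda n,p,z:print(n,((onz('wrist',p,z,C)-T)@R)[:,[0,2]])
f('stock_a near',[(282.6,182.5),(364.2,182.5)],.2262)
f('stock_a far',[(278.5,51.5),(367,51.5)],.2262)
f('carton top',[(278.4,207.5),(369.5,207.5)],T[2]+.0443)
d=np.array([[.6036,-.1647,.2345],[.6257,-.3004,.2262]])-T;print('stock b,a by top/scene',(d@R)[:,[0,2]])
E
```

```text
stock_a near [[-0.0202  0.0393]
 [ 0.0203  0.0393]]
stock_a far [[-0.02    0.0989]
 [ 0.0194  0.0989]]
carton top [[-0.0192  0.0332]
 [ 0.0197  0.0332]]
stock b,a by top/scene [[ 0.0009 -0.0692]
 [ 0.001   0.0683]]
```

The wrist numbers put the carton 6 mm from stock_a, with 12 mm left to stock_b, and aligned within 1 mm across the rail. I shift 3 mm toward stock_b and lower slowly.

jog_arm(series=[[[0,0,-0.0015],[0,0,0],0.02],[[0,0,-0.0015],[0,0,0],0.02],[[0,0.004,0],[0,0,0],0.02],[[0,0.004,0],[0,0,0],0.02],[[0,0.003,0],[0,0,0],0.02],[[0,0.002,0],[0,0,0],0.02],[[0,0.002,0],[0,0,0],0.02],[[0,0,0],[0,0,0],0.02],[[0,0,0],[0,0,0],0.02]])

```text
time_s: 22.92
tcp_pos: [0.615, -0.2298, 0.1888]
ee_rot: [[-0.987, 0.0, 0.161], [-0.161, -0.0, -0.987], [-0.0, -1.0, 0.0]]
wrist_force: [0.1, 0.1, -1.5]
gripper_width: 0.454
```

jog_arm(series=[[[0,0.001,0],[0,0,0],0.02],[[0,0.001,0],[0,0,0],0.02],[[0,0.001,0],[0,0,0],0.02],[[0,0,0],[0,0,0],0.02]])

```text
time_s: 23.42
tcp_pos: [0.6148, -0.2298, 0.1855]
ee_rot: [[-0.987, -0.0, 0.161], [-0.161, 0.0, -0.987], [0.0, -1.0, -0.0]]
wrist_force: [-0.1, -0.4, -0.8]
gripper_width: 0.456
```

jog_arm(series=[[[0,0.001,0],[0,0,0],0.02],[[0,0,0],[0,0,0],0.02],[[0,0.001,0],[0,0,0],0.02],[[0,0,0],[0,0,0],0.02]])

```text
time_s: 23.92
tcp_pos: [0.615, -0.2298, 0.1843]
ee_rot: [[-0.987, 0.001, 0.161], [-0.161, -0.0, -0.987], [-0.001, -1.0, 0.0]]
wrist_force: [-0.6, 0.4, 1.3]
gripper_width: 0.458
```

jog_arm(series=[[[0,0.0007,0],[0,0,0],0.02],[[0,0,0],[0,0,0],0.02]])

```text
time_s: 24.18
tcp_pos: [0.615, -0.2299, 0.1842]
ee_rot: [[-0.987, 0.001, 0.161], [-0.161, -0.001, -0.987], [-0.001, -1.0, 0.001]]
wrist_force: [-0.6, 0.6, 5.0]
gripper_width: 0.457
```

Contact with the rail is gentle at 5 N. I open slowly.

jog_arm(series=[[[0,0,0],[0,0,0],0.041],[[0,0,0],[0,0,0],0.044],[[0,0,0],[0,0,0],0.05],[[0,0,0],[0,0,0],0.06],[[0,0,0],[0,0,0],0.07],[[0,0,0],[0,0,0],0.075],[[0,0,0],[0,0,0],0.075]])

```text
time_s: 25.05
tcp_pos: [0.6149, -0.2298, 0.183]
ee_rot: [[-0.987, -0.0, 0.161], [-0.161, 0.0, -0.987], [0.0, -1.0, -0.0]]
wrist_force: [0.0, 0.3, 0.2]
gripper_width: 0.847
```

```bash
python3 - <<'E'
from h import *
s=sense();print(s['time_s'],s['tcp_pos'],s['wrist_force'],s['gripper_width'])
b=capture('wrist')[:,:,::-1];a=capture('scene')[:,:,::-1]
A=cv2.resize(a[130:230,170:300],None,fx=4,fy=4,interpolation=cv2.INTER_CUBIC)
B=cv2.resize(b[40:240,250:400],None,fx=1.9,fy=2,interpolation=cv2.INTER_CUBIC)
cv2.imwrite('pics/c8.png',np.hstack([A[:400],B[:400,:275]]))
E
```

```text
25.05 [ 0.6148671  -0.22976881  0.18299899] [0.04168014 0.3278245  0.19149474] 0.846910353015832
```

View pics/c8.png

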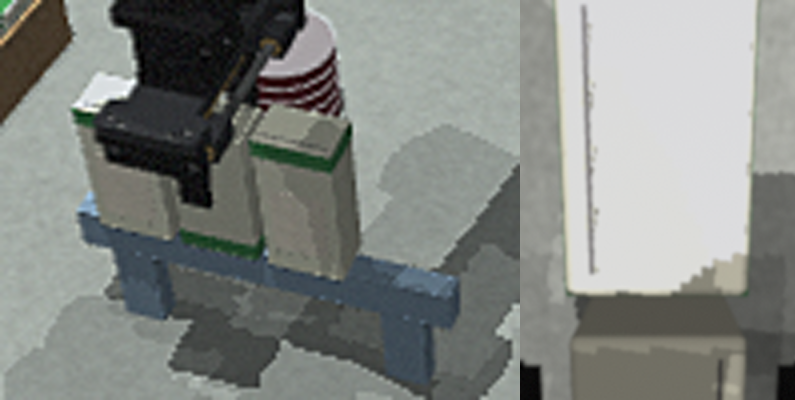

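The carton stands level on the rail in line with its neighbours, with the fingers clear on both sides. I retreat straight up.

jog_arm(series=[[[0,-0.005,0],[0,0,0],0.075],[[0,-0.01,0],[0,0,0],0.075],[[0,-0.015,0],[0,0,0],0.075],[[0,-0.02,0],[0,0,0],0.075],[[0,-0.03,0],[0,0,0],0.075],[[0,-0.04,0],[0,0,0],0.075],[[0,-0.04,0],[0,0,0],0.075],[[0.04,0,0],[0,0,0],0.075],[[0.04,0,0],[0,0,0],0.075],[[0.04,0,0],[0,0,0],0.075]])

```text
time_s: 26.4
tcp_pos: [0.4953, -0.2493, 0.3444]
ee_rot: [[-0.987, 0.002, 0.161], [-0.161, -0.001, -0.987], [-0.002, -1.0, 0.001]]
wrist_force: [-0.4, 0.3, 0.1]
gripper_width: 0.867
```

jog_arm(series=[[[0.04,0,0],[0,0,0],0.075],[[0,0,0],[0,0,0],0.075],[[0,0,0],[0,0,0],0.075]])

```text
time_s: 26.78
tcp_pos: [0.4574, -0.2556, 0.3441]
ee_rot: [[-0.987, 0.002, 0.161], [-0.161, -0.001, -0.987], [-0.002, -1.0, 0.001]]
wrist_force: [0.2, 1.4, 1.0]
gripper_width: 0.865
```

```bash
python3 - <<'E'
from h import *
s=sense();print(s['time_s'],s['tcp_pos'],s['wrist_force'])
a=capture('scene')[:,:,::-1];t=capture('top')[:,:,::-1]
A=cv2.resize(a[130:230,170:300],None,fx=3,fy=3,interpolation=cv2.INTER_CUBIC)
B=cv2.resize(t[130:230,340:480],None,fx=2.8,fy=3,interpolation=cv2.INTER_CUBIC)
cv2.imwrite('pics/c9.png',np.hstack([A,B]))
E
```

```text
26.775 [ 0.45738999 -0.25559787  0.34411262] [0.16950887 1.43621213 0.98539908]
```

View pics/c9.png

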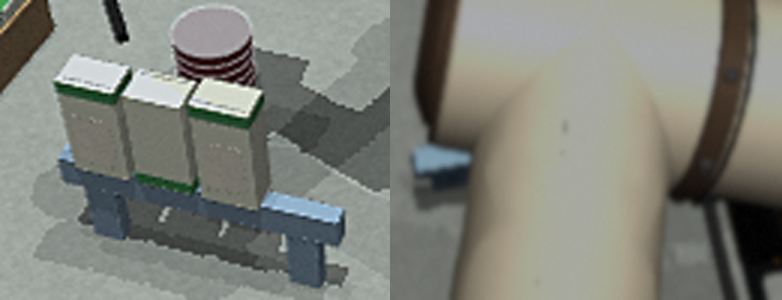

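The scene view shows the carton upright in the gap at (160,130), in line with its neighbours, and the robot is clear. The stock cartons and dishes look undisturbed. I hand the job in.

```bash
python3 -c "
from station import *
print(finish_job(), sense()['time_s'])"
```

```text
the job is handed in; nothing more can be done
the job is handed in; nothing more can be done
```

The loose white carton now stands on its green end in the gap on the rail, and I handed the job in at about 27 s of the 61 s allowed.

**How it was done:** I gripped the carton across its 60 mm width with the tool tilted. I turned it upright and stood it on the bench. I then regripped it from above on its broad faces and lowered it slowly into the gap; it touched down at about 5 N before I released it.

**Last checks:**
- **Position in the gap:** before the final lowering, the wrist view measured 6 mm to stock_a and about 12 mm left to stock_b, so I shifted 3 mm to centre it. I did not measure the gaps again after release. It was aligned across the rail to within about 1 mm.
- **After release:** the final scene picture shows it upright and in line. The two standing cartons and the dishes look unmoved. The bottle was outside that picture, and the arm never went near it.

**Checks that failed or disagreed:**
- The final top view was blocked by the arm, so it confirmed nothing.
- Touchdown put the rail top about 2 mm higher than the two-camera estimate.
- The touchdown on the bench came about 4 mm higher than I had computed.

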